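# Switch the suction pump to the free outlet and start it

## Robot

A 6-joint arm with a two-finger parallel gripper is mounted at the origin on the work surface. World frame = base frame: x ahead of the robot, y to its left, z up, the work surface at z = 0. Lengths are in mm, angles in degrees, forces in N, time in s.
With the tool pointing down it reaches from about 350 to 850 mm from the base axis. Payload 8.1 kg.
Tool frame: the origin (TCP) lies at the centre of the arm's flange, where the gripper is bolted on; the fingertips stand 173 mm ahead of it and the grasp point (between the pads) lies 155 mm ahead of it; z points along the fingers, y is the line along which they close (so a half turn about z gives the same grasp; the last joint's range is limited). The gripper opens to 85 mm and grips with 20 to 120 N. Pads are 22 mm wide; open, the fingers measure 114 mm over their backs; the gripper's body (76 mm by 85 mm) begins 54 mm behind the grasp point. The pads swing forward as they close: fully open they stand 13 mm farther back than shut.
Start: joints at [-76.57, 7.471, 85.268, -0, 87.261, -4.893], TCP at [188.646, -569.578, 404.692] pointing down, gripper open.
Joint ranges: [-169.43, 169.43], [-51.17, 129.36], [1.28, 143.12], [-76.62, 256.62], [0, 156.53], [-152.29, 152.29]. Speed limits (degrees/s): [136.94, 136.94, 159.86, 180, 180, 180].

## Interface

Orientations are given as [roll, pitch, yaw] about the fixed x, y, z axes, in that order (R = Rz(yaw) Ry(pitch) Rx(roll)).
In Python, from bench import * gives the robot as it stands.
- The arm moves only by the shell command python3 -m jog 'ROWS' [FORCE]. ROWS is text: rows parted by semicolons, each of 7 numbers parted by spaces: the shift along the tool's x, y, z scaled (see below), then the turn, a rotation vector about the tool's x, y, z scaled (see below), then the closure, from -1 (fully open) to 1 (shut). In form: tx ty tz wx wy wz hand; .... A call has 1 to 5 rows; each row shifts and turns the commanded pose from where the row before left it, along the tool's axes as they then stand; what a row does not reach is not made up. The controller multiplies each number of a shift by 0.1 m and each number of a turn by 60 degrees. A row lasts 1/8 s, in which the tool goes at most 62.5 mm and 10.7 degrees, less where a joint would pass 70% of its speed; a pose out of reach is approached as far as the arm can. A call with a number of a shift or a turn outside -1 to 1 is refused whole. A call with a gripper value outside its range is refused whole. The fingers move at their own pace and stop on an object; FORCE is the grip in N (left out, the last holds). Time passes only in rows, so rows that do not move let the fingers close. It gives the time, the measured TCP pose, the force, the opening and the grip force at its end, in the units of the state.
- sense(): the state, without advancing time (a new reading comes with each control period).
- snapshot(name): name is "scene" or "top"; returns a dict with "img" (400x640x3 uint8, red, green, blue), "fx", "fy", "cx", "cy" (pixels), "extrinsics" (4x4, takes a point from camera to world coordinates). Camera axes: x right, y down, z forward; pixel columns grow to the right and rows downward; lengths in mm; the calibration is good to about 2 mm. A picture is of the moment at which its call begins. There is no depth.
- hand_in(): hands the job in; it is judged then, once.
The state is a dict: "time": time; "joint_pos": joint angles; "qd": joint speeds; "joint_efforts": joint torques, N m; "tool_pos": TCP position; "tcp_rot": TCP orientation; "ft_force": force on the tool from outside, world axes, zero at the start; "wrist_torque": the same for the moment, N m; "finger_gap": finger opening in mm; "grip_force": force on a finger pad.
Only numpy, scipy, OpenCV 4.12 (cv2) and the standard library are available. Lean on these libraries where they do the work, as an engineer would, in place of code of your own. Each camera call takes 0.05 s, during which the arm holds its last target. There are 200 camera calls.

## Task

With one finger, push the selector arm on top of the suction pump round until it points straight at the bare hose spigot (the one outlet without a domed cap), and only then press the button on the small start switch box all the way down and let it come up again. Push and press only: do not lift or shift the switch box, and leave the jar, bowl and bottle alone.

Things in the scene. Friction and masses are not known exactly. Their poses are not given: they have to be found in the camera images.
- pump: Suction pump, a fixed white box 320 mm wide (y) x 220 deep (x) x 70 high, origin under its centre, +x its rear, away from the robot; place and yaw (up to 0.3 rad either way) vary. On its flat top (z = 0.070) are the selector and four outlets
- hub (a point): On the selector's upright pivot axis, 94 mm above the table, 50 mm from the pump's centre towards its front. The hub is 44 mm across, 38 mm high. From it a single steel arm, 14 mm wide, pointed, reaches 94 mm from the axis, from 14 to 34 mm above the pump's top: a fingertip let down beside it pushes on its side
- aim (a point): The point in the air 125 mm from the pivot axis along the selector arm, 94 mm above the table, turning with the arm: where the arm points. The line from hub to it is the arm's direction. When the arm points at an outlet this point lies above that outlet's centre
- selector (a joint): Turn of the selector arm in rad, positive anticlockwise seen from above; 0 points along the pump's +x; stops at -1.95 and 1.95. Starts between -0.45 and 0.45. Stiff friction (0.15 N m, about 2.5 N at 65 mm out); it stays where it is left
- spigot: Bare steel hose spigot, an upright barbed tube 15 mm across, 42 mm high, on a flange 28 mm across; origin at its foot's centre, on the pump's top. One of four outlets 125 mm from the pivot, at selector angles -1.6, -0.8, 0.8 and 1.6 rad; which one varies. The other three have grey domed caps 34 mm across, 26 mm high
- switchbox: Loose start switch box, a grey painted block 66 x 66 x 40 mm, about 0.6 kg, z up, origin at the centre of its underside; it stands to the left or right of the pump. The push button is in the middle of its top
- start_top (a point): Centre of the top face of the round push button (30 mm across) on the switch box; pressed straight down
- start (a joint): Travel of the push button in m: 0 up, 0.006 fully down; a spring, about 4.5 N when fully down
- jar: Loose white specimen jar with a white lid, 52 mm across, 70 mm high, origin under its centre; stands on the other side from the switch box. To be left alone
- bowl: Loose steel bowl, 96 mm across, 40 mm high, origin under its centre. To be left alone
- bottle: Loose white bottle, 52 mm across, 140 mm high, origin under its centre. To be left alone
Mind the look-alikes: they are no part of the job. Leave any blue or green look-alike of the switchbox alone.

How it is judged (in metres and radians):
On the way, in this order (a step that is already met when the one before it is completed fails the run):
1. the selector arm points at the spigot (horizontal distance between aim and spigot below 0.012 m), for 0.2 s.
2. the start button is pressed down by the fingers (value of joint start above 0.0045 m and contact force between the fingers and switchbox above 0.5 N), for 0.1 s.
At the end, for the whole second after the job is handed in: The selector arm rests pointing at the spigot (its aim point within 12 mm, about 5 degrees), the start button has been pressed and is up again, the switch box stands upright within 25 mm of where it was, and jar, bowl and bottle are within 20 mm of their places (horizontal distance between aim and spigot below 0.012 m and velocity of joint selector between -0.05 and 0.05 rad/s and value of joint start below 0.0015 m and distance of switchbox from where it was at the start of the episode below 0.025 m and angle between switchbox's own z axis and vertical below 0.1 rad and linear speed of switchbox below 0.02 m/s and distance of each of jar, bowl, bottle from where it was at the start of the episode below 0.02 m); the robot touches nothing.
It fails at once if the start button pressed while the selector arm does not point at the spigot (value of joint start above 0.003 m and horizontal distance between aim and spigot above 0.015 m).
It fails at once if the switch box lifted (height (world z) of switchbox above 0.01 m).
It fails at once if the switch box shifted or carried more than 25 mm (distance of switchbox from where it was at the start of the episode above 0.025 m).
It fails at once if the jar, bowl or bottle moved (distance of any of jar, bowl, bottle from where it was at the start of the episode above 0.02 m).
It also fails if it takes over 54 s, if anything falls off the work surface, if the arm or the gripper's body presses on something with over 40 N, if the wrist force passes 120 N, or if a joint passes its speed limit or range.

## Working session

There is one attempt and no reset: what is moved stays moved. The work goes in short steps, Python scripts to look and compute and a shell command to move; the robot and the scene stay as the last step left them, time stands still between calls to the robot, and variables do not carry over. Pictures are saved under pics/ and viewed, at most 10 in all, crops included, and the job is handed in when it is done.

```bash
mkdir -p pics; cat > h.py <<'E'
from bench import *
import numpy as np, cv2
def ray(s,u,v,z):
    E=np.array(s["extrinsics"]);d=E[:3,:3]@np.array([(u-s["cx"])/s["fx"],(v-s["cy"])/s["fy"],1]);o=E[:3,3]
    return o+d*(z-o[2])/d[2]
def proj(s,p):
    E=np.linalg.inv(np.array(s["extrinsics"]));c=E[:3,:3]@np.array(p)+E[:3,3]
    return np.array([s["cx"]+s["fx"]*c[0]/c[2],s["cy"]+s["fy"]*c[1]/c[2]])
def save(s,n,crop=None,k=1):
    i=np.array(s["img"])[:,:,::-1]
    if crop: i=i[crop[1]:crop[3],crop[0]:crop[2]]
    cv2.imwrite("pics/"+n,cv2.resize(i,None,fx=k,fy=k,interpolation=cv2.INTER_CUBIC))
E
python3 - <<'E'
from h import *
for n in("top","scene"):
    s=snapshot(n);save(s,n+"1.png");print(s["fx"],s["cx"],s["cy"],np.round(s["extrinsics"],3).tolist())
s=sense();print(s["time"],s["tool_pos"],s["tcp_rot"])
E
```

```text
495.0099365514241 320.6670684152007 200.25475502829838 [[-0.024, -0.993, 0.116, 356.955], [-1.0, 0.025, 0.004, 31.355], [-0.007, -0.116, -0.993, 1323.337], [0.0, 0.0, 0.0, 1.0]]
391.1199505569982 313.7538897428128 200.0576795951113 [[-0.064, 0.64, -0.766, 1309.362], [0.998, 0.037, -0.052, 83.857], [-0.005, -0.768, -0.641, 733.577], [0.0, 0.0, 0.0, 1.0]]
0.1 [ 188.60712494 -569.36462374  403.71318797] [-1.79901119e+02 -7.64892638e-03  1.83244929e+01]
```

View pics/top1.png

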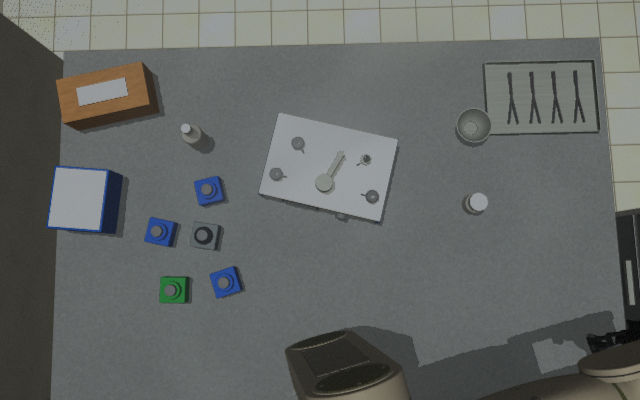

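View pics/scene1.png

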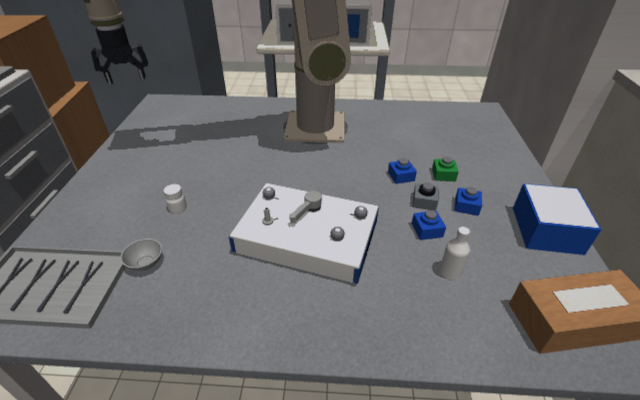

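The top view shows the pump with its hub at (325,183), the arm tip at (341,153), the bare spigot at (365,159), and caps at (298,143), (277,174) and (372,196). The switch box could be any of these: grey (205,236), blue (208,191), blue (160,231), blue (226,282) or green (174,290). I choose the grey one at (205,236) and will check it in a crop.

```bash
python3 - <<'E'
from h import *
s=snapshot("top");i=np.array(s["img"])
a=cv2.resize(i[105:225,255:405],None,fx=4,fy=4,interpolation=cv2.INTER_CUBIC)
b=cv2.resize(i[205:265,175:235],None,fx=4,fy=4,interpolation=cv2.INTER_CUBIC)
o=np.zeros((480+240,600,3),np.uint8);o=np.zeros((480,790,3),np.uint8);o[:,:600]=a;o[:190,600:]=b[25:215,25:215]
cv2.imwrite("pics/crop1.png",np.clip(o[:,:,::-1]*1.3,0,255).astype(np.uint8))
for n,u,v,z in(("hub",325,183,108),("tip",341,153,104),("spig",365,158,112),("c1",298,143,90),("c2",277,174,90),("c3",372,196,90),("box",205,235,45)):print(n,ray(s,u,v,z).round(0))
E
```

```text
hub [541.  24. 108.]
tip [617. -18. 104.]
spig [601. -77. 112.]
c1 [649.  90.  90.]
c2 [570. 145.  90.]
c3 [508. -93.  90.]
box [423. 337.  45.]
```

View pics/crop1.png

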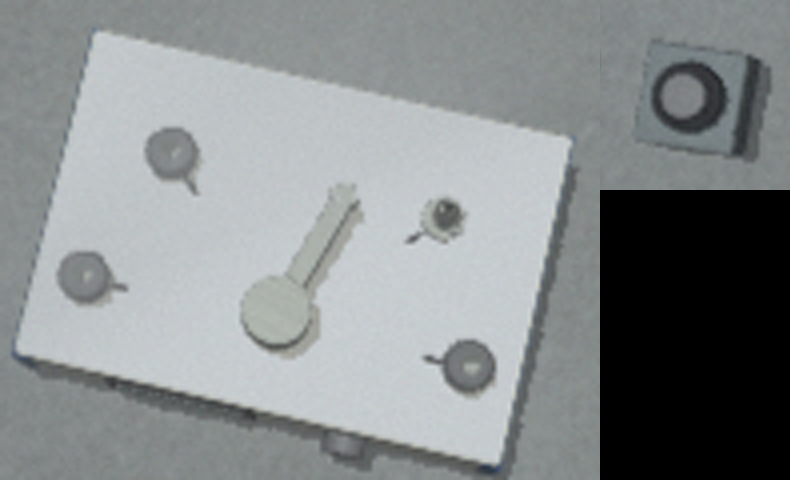

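```bash
python3 - <<'E'
from h import *
from scipy.optimize import least_squares
s=snapshot("top")
obs=[((324.2,183),0,None,108),((365.5,159.5),125,-.8,74),((298,143.5),125,.8,84),((276.2,174.2),125,1.6,84),((372.2,196.5),125,-1.6,84)]
P=np.array([ray(s,*o[0],o[3])[:2] for o in obs])
def f(p):return np.concatenate([P[k]-p[:2]-o[1]*np.array([np.cos(p[2]+(o[2] or 0)),np.sin(p[2]+(o[2] or 0))]) for k,o in enumerate(obs)])
r=least_squares(f,[541,24,-.2]);print(r.x.round(3),r.fun.round(1))
h=r.x[:2];t=ray(s,341.5,151.7,104)[:2]-h
print("arm angle",np.arctan2(t[1],t[0])-r.x[2],np.hypot(*t),"spig world dir",r.x[2]-.8)
print("box",ray(s,204.25,235.75,40),"btn",ray(s,202.5,235.5,58))
d=sense();print(d["tool_pos"],d["tcp_rot"])
E
```

```text
[ 5.42417e+02  2.63050e+01 -2.52000e-01] [-0.9  0.1  0.6  1.2 -0.3 -0.6  0.6 -0.7  0.1 -0. ]
arm angle -0.2734108148395771 90.09925097056393 spig world dir -1.0524845061257901
box [421.36042851 340.44817525  40.        ] btn [421.20381345 340.59477229  58.        ]
[ 188.60749326 -569.44064791  404.01357068] [-1.79930561e+02 -3.53665041e-03  1.83214089e+01]
```

```bash
python3 -m jog '0 0 0 0 0 -0.174 1;0 0 0 0 0 -0.174 1;0 0 0 0 0 -0.174 1;0 0 0 0 0 -0.174 1;0 0 0 0 0 0 1'; python3 -m jog '0.55 0.055 0 0 0 0 1;0.55 0.055 0 0 0 0 1;0.55 0.055 0 0 0 0 1;0.55 0.055 0 0 0 0 1;0.55 0.055 0 0 0 0 1'; python3 -m jog '0.55 0.055 0 0 0 0 1;0.55 0.055 0 0 0 0 1;0.55 0.055 0 0 0 0 1;0.55 0.055 0 0 0 0 1;0.55 0.055 0 0 0 0 1'
```

```text
time: 0.82
tool_pos: [188.6, -569.5, 404.4]
tcp_rot: [-180.0, -0.0, 60.0]
ft_force: [-0.5, -0.0, -0.1]
finger_gap: 0.2
grip_force: 0.0
time: 1.45
tool_pos: [350.3, -343.4, 404.8]
tcp_rot: [180.0, 0.0, 59.8]
ft_force: [0.3, -0.6, 0.1]
finger_gap: -0.1
grip_force: 0.0
time: 2.08
tool_pos: [511.4, -118.6, 404.9]
tcp_rot: [180.0, 0.0, 59.8]
ft_force: [0.4, -1.0, 0.1]
finger_gap: 0.1
grip_force: 0.0
```

```bash
python3 -m jog '0.57 0.065 0 0 0 0 1;0.57 0.065 0 0 0 0 1;0.57 0.065 0 0 0 0 1;0 0 0.5 0 0 0 1;0 0 0.45 0 0 0 1'; python3 -m jog '0 0 0 0 0 0 1'; python3 - <<'E'
from h import *
s=snapshot("scene");save(s,"sc2.png",(200,100,420,300),3.6)
d=sense();p=d["tool_pos"];print(p,proj(s,[p[0],p[1],p[2]-173]))
E
```

```text
time: 2.7
tool_pos: [613.1, 19.2, 308.5]
tcp_rot: [180.0, -0.0, 59.9]
ft_force: [-1.0, 0.1, -0.8]
finger_gap: -0.2
grip_force: 0.0
time: 2.82
tool_pos: [610.9, 18.5, 304.7]
tcp_rot: [-179.5, 0.2, 59.9]
ft_force: [-1.4, -0.6, -0.2]
finger_gap: -0.1
grip_force: 0.0
[612.06932594  18.26796454 308.23998198] [306.18661205 204.54762574]
```

View pics/sc2.png

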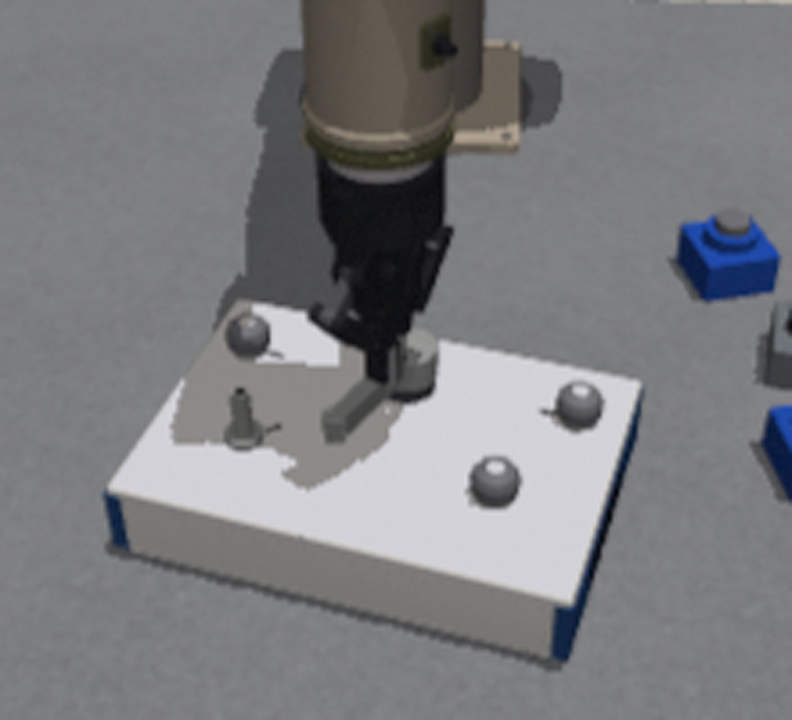

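The picture shows the closed fingertip at crop (380,380), where I predicted it. The arm's tip is at crop (330,430), and the spigot at (242,420). I'll descend beside the arm.

```bash
python3 -m jog '0 0 0.3 0 0 0 1;0 0 0.23 0 0 0 1;0 0 0 0 0 0 1;0 0 0 0 0 0 1'; python3 - <<'E'
from h import *
d=sense();p=d["tool_pos"];h=np.array([542.4,26.3]);print(p,d["ft_force"])
for w in(-.525,-1.052):
    u=np.array([np.cos(w),np.sin(w)]);n=np.array([-u[1],u[0]]);q=p[:2]-h;print(q@u,q@n)
E
```

```text
time: 3.38
tool_pos: [613.9, 18.0, 259.7]
tcp_rot: [179.8, -0.1, 60.0]
ft_force: [-0.5, 0.8, 0.3]
finger_gap: -0.2
grip_force: 0.0
[613.91281735  17.95660392 259.66505388] [-0.54918121  0.81631303  0.33460293]
66.06357160391649 28.62341367615869
42.70411654988224 57.965970476102484
```

```bash
python3 -m jog '-0.05 0 0.04 0 0 0 1;-0.05 0 0 0 0 0 1;-0.057 0.013 0 0 0 0.083 1;-0.057 0.013 0 0 0 0.083 1;0 0 0 0 0 0 1';python3 -m jog '-0.057 0.013 0 0 0 0.083 1;-0.057 0.013 0 0 0 0.083 1;-0.057 0.013 0 0 0 0.083 1;0 0 0 0 0 0 1;0 0 0 0 0 0 1'; python3 - <<'E'
from h import *
s=snapshot("scene");save(s,"sc3.png",(220,150,370,260),5.2)
d=sense();p=d["tool_pos"];h=np.array([542.4,26.3]);print(p,d["ft_force"])
q=p[:2]-h;print(np.hypot(*q),"arm est",np.arctan2(q[1],q[0])-np.arcsin(18/np.hypot(*q)))
for r in(22,94):
  print(proj(s,[h[0]+r*np.cos(-1.052),h[1]+r*np.sin(-1.052),104]))
E
```

```text
time: 4.0
tool_pos: [603.9, -1.9, 253.2]
tcp_rot: [180.0, -0.0, 50.1]
ft_force: [-0.3, -0.0, 0.4]
finger_gap: -0.1
grip_force: 0.0
time: 4.62
tool_pos: [594.6, -16.4, 252.7]
tcp_rot: [180.0, 0.0, 35.3]
ft_force: [-0.3, -0.1, -0.7]
finger_gap: 0.1
grip_force: 0.0
[594.63445045 -16.33126496 252.62434314] [-0.38282937  0.77706808  0.41316216]
67.42301213314049 arm est -0.9547613246122432
[303.85949916 198.68458078]
[277.33061089 207.00136952]
```

View pics/sc3.png

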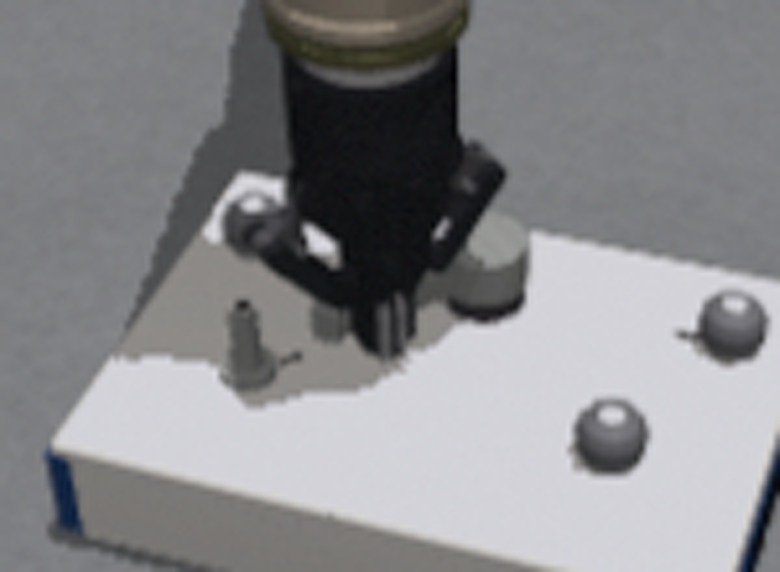

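The arm's tip is at crop (325,315), still short of the spigot at (245,345), about 5° to go. I'll push on, then back off, rise clear and measure from the top.

```bash
python3 -m jog '-0.03 0.006 0 0 0 0.042 1;-0.03 0.006 0 0 0 0.042 1;0 0 0 0 0 0 1;0.1 0 0 0 0 0 1;0.1 0 0 0 0 0 1';python3 -m jog '0 0 -0.5 0 0 0 1;0 0 -0.5 0 0 0 1;0.5 -0.35 0 0 0 0 1;0.5 -0.35 0 0 0 0 1;0.5 -0.35 0 0 0 0 1'; python3 - <<'E'
from h import *
s=snapshot("top");save(s,"top2.png",(255,105,405,225),5)
for r in(22,94):print(proj(s,[542.4+r*np.cos(-1.052),26.3+r*np.sin(-1.052),104]))
print(sense()["tool_pos"])
E
```

```text
time: 5.3
tool_pos: [608.3, -10.2, 252.7]
tcp_rot: [-180.0, 0.0, 30.2]
ft_force: [-0.7, 0.0, -1.0]
finger_gap: -0.0
grip_force: 0.0
time: 5.92
tool_pos: [685.6, 157.6, 353.0]
tcp_rot: [180.0, -0.0, 30.2]
ft_force: [1.4, -0.7, 0.1]
finger_gap: -0.2
grip_force: 0.0
[331.79560288 178.36197741]
[356.41979234 163.63921305]
[686.43435797 164.67442355 351.28031102]
```

View pics/top2.png

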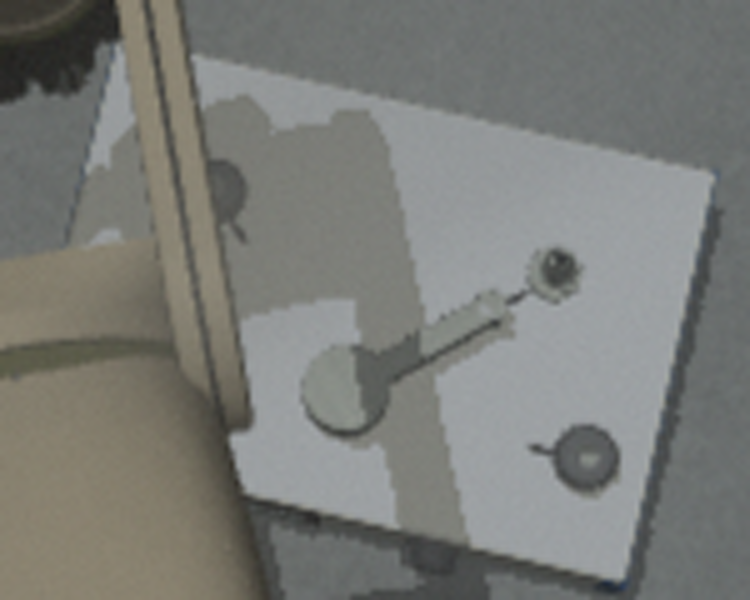

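The hub is at crop (345,390), the arm's tip around (502,300), and the spigot at (555,270). The arm is on or within about 2° of the line. I'll check it once more, rectified along the hub–spigot line.

```bash
python3 - <<'E'
from h import *
s=snapshot("top");w=-1.052
u=np.array([np.cos(w),np.sin(w)]);n=np.array([-u[1],u[0]]);h=np.array([542.4,26.3])
R,L=np.meshgrid(np.arange(-25,150,.25),np.arange(40,-40,-.25))
pts=np.stack([h[0]+R*u[0]+L*n[0],h[1]+R*u[1]+L*n[1],np.full(R.shape,104.)],-1)
uv=np.apply_along_axis(lambda p:proj(s,p),2,pts[::8,::8])
uv=cv2.resize(uv.astype(np.float32),(R.shape[1],R.shape[0]))
o=cv2.remap(np.array(s["img"]),uv[...,0],uv[...,1],cv2.INTER_CUBIC)[:,:,::-1]
o=np.clip(o.astype(float)*1.3,0,255).astype(np.uint8);o[160,::6]=(0,0,255)
cv2.imwrite("pics/rect.png",o)
E
```

```text
(no output)
```

View pics/rect.png

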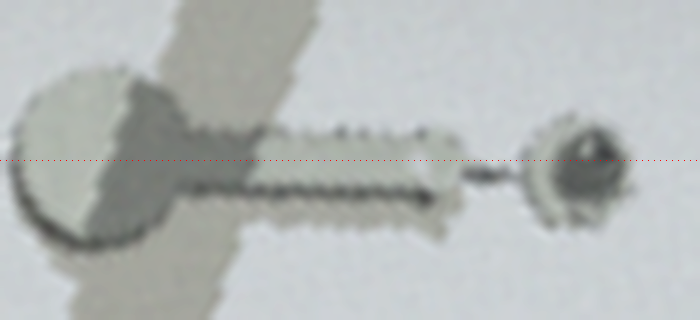

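In the rectified view the arm's edges lie at rows 132 and 188, centred on the hub–spigot line (row 160), so it points within about 1°. Next is the button.

```bash
python3 -m jog '-0.234 -0.476 0 0 0 0 1;-0.234 -0.476 0 0 0 0 1;-0.234 -0.476 0 0 0 0 1;-0.234 -0.476 0 0 0 0 1;-0.234 -0.476 0 0 0 0 1'; python3 -m jog '-0.234 -0.476 0 0 0 0 1;0 0 0 0 0 0 1;0 0 0 0 0 0 1';python3 - <<'E'
from h import *
d=sense();p=d["tool_pos"];s=snapshot("scene");save(s,"sc4.png",(370,120,500,220),6)
print(p,d["ft_force"],proj(s,[p[0],p[1],p[2]-173]),proj(s,[421.2,340.5,58]),proj(s,[421.4,340.5,40]))
E
```

```text
time: 6.65
tool_pos: [462.6, 303.5, 352.8]
tcp_rot: [180.0, -0.0, 30.2]
ft_force: [0.5, 0.7, 0.3]
finger_gap: -0.0
grip_force: 0.0
time: 7.02
tool_pos: [420.0, 332.2, 353.0]
tcp_rot: [180.0, -0.0, 30.2]
ft_force: [0.7, 0.6, 1.1]
finger_gap: -0.1
grip_force: 0.0
[420.02498757 332.16401086 352.98614966] [0.6939244  0.62481638 1.05453499] [431.30861507 148.3820601 ] [426.25753156 185.66831146] [425.13424913 190.72389361]
```

View pics/sc4.png

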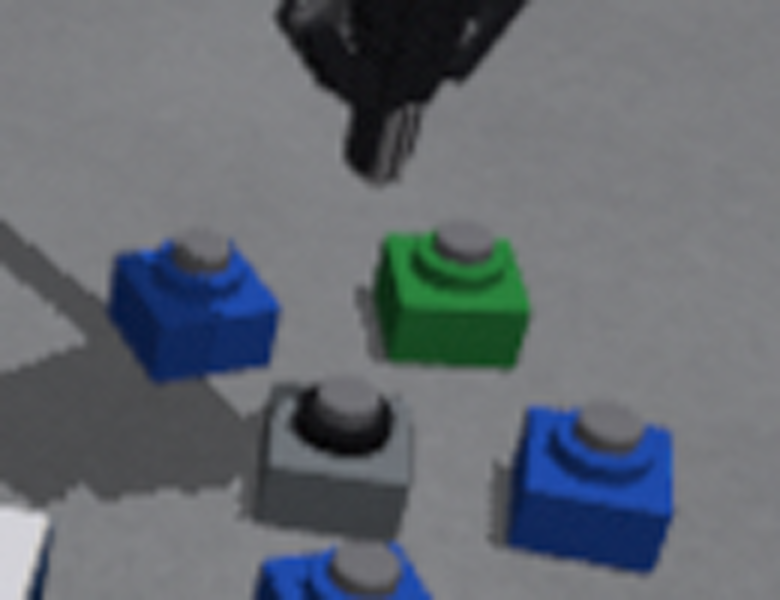

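The grey box's button is at crop (348,400), about 1.5 px from the prediction (roughly 3 mm). The finger stands behind and above it. I'll aim at (421.5, 342), go down to just above it and then press gently.

```bash
python3 -m jog '0.063 -0.08 0 0 0 0 1;0 0 0.5 0 0 0 1;0 0 0.5 0 0 0 1;0 0 0.08 0 0 0 1;0 0 0 0 0 0 1'; python3 -m jog '0 0 0.03 0 0 0 1;0 0 0.03 0 0 0 1;0 0 0.02 0 0 0 1;0 0 0 0 0 0 1'
```

```text
time: 7.7
tool_pos: [421.9, 342.1, 245.2]
tcp_rot: [-180.0, 0.0, 30.1]
ft_force: [1.2, 0.5, 0.3]
finger_gap: 0.3
grip_force: 0.0
time: 8.2
tool_pos: [421.2, 342.1, 236.8]
tcp_rot: [-180.0, -0.0, 30.1]
ft_force: [-1.1, -0.2, 0.2]
finger_gap: 0.1
grip_force: 0.0
```

```bash
for i in 1; do python3 -m jog '0 0 0.03 0 0 0 1;0 0 0 0 0 0 1'; python3 -m jog '0 0 0.03 0 0 0 1;0 0 0 0 0 0 1'; python3 -m jog '0 0 0.02 0 0 0 1;0 0 0 0 0 0 1'; done | grep -E 'pos|force: \['
```

```text
tool_pos: [421.3, 342.2, 233.8]
ft_force: [0.3, -0.1, 2.6]
tool_pos: [421.4, 342.2, 230.8]
ft_force: [0.1, 1.1, 4.1]
tool_pos: [421.4, 342.2, 229.4]
ft_force: [-0.9, -0.9, 9.2]
```

The force is 9 N, more than the 4.5 N spring gives at full travel, so the button has bottomed. I'll hold briefly and then let it up.

```bash
python3 -m jog '0 0 0.01 0 0 0 1;0 0 0 0 0 0 1;0 0 0 0 0 0 1'|grep -E 'pos|force: \['; python3 -m jog '0 0 -0.1 0 0 0 1;0 0 -0.3 0 0 0 1;0 0 -0.5 0 0 0 1;0 0 -0.5 0 0 0 1;0 0 0 0 0 0 1'; python3 - <<'E'
from h import *
s=snapshot("scene");a=np.array(s["img"])[120:290,220:500]
cv2.imwrite("pics/end.png",cv2.resize(a[:,:,::-1],None,fx=2.8,fy=2.8))
E
```

```text
tool_pos: [421.5, 342.3, 229.2]
ft_force: [-5.2, -3.8, 16.5]
time: 9.95
tool_pos: [422.3, 342.8, 372.9]
tcp_rot: [-180.0, -0.5, 30.1]
ft_force: [0.7, 1.1, 0.1]
finger_gap: -0.2
grip_force: 0.0
```

View pics/end.png

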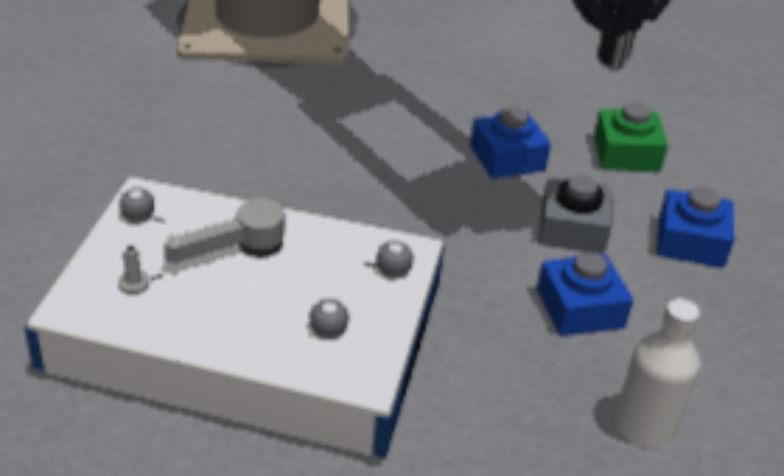

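The arm (tip at (170,253)) points at the spigot (132,283). The switch box at (577,210) is in place with its button up, and the fingers are clear.

```bash
python3 -c "from bench import *; print(hand_in())"
```

```text
the job is handed in; nothing more can be done
None
```

I turned the selector arm to the bare spigot (within about 1° by camera), pressed the grey box's button to its stop and released it, and handed the job in at about 10 s; no verdict was returned.

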